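Park the microscope objectives in order of height

ROBOT

A 7-joint arm with a two-finger parallel gripper is mounted at the origin on the work surface. World frame = base frame: x ahead of the robot, y to its left, z up, the work surface at z = 0. Lengths are in m, angles in rad, forces in N, time in s.
With the tool pointing down it reaches from about 0.4 to 0.85 m from the base axis. Payload 10.4 kg.
Tool frame: the origin (TCP) lies between the finger pads; the fingertips stand 17 mm ahead of it and the grasp point (between the pads) lies 2 mm behind it; z points along the fingers, y is the line along which they close (so a half turn about z gives the same grasp; the last joint's range is limited). The gripper opens to 85 mm and grips with 20 to 120 N. Pads are 22 mm wide; open, the fingers measure 114 mm over their backs; the gripper's body (76 mm by 85 mm) begins 54 mm behind the grasp point. The pads swing forward as they close: fully open they stand 13 mm farther back than shut.
Start: joints at [-1.271, 0.332, -0.065, 1.46, 0.022, 1.35, -0.088], TCP at [0.198, 0.593, 0.248] pointing down, gripper open.
Joint ranges: [-2.6, 2.6], [-0.5, 2.12], [-1.47, 1.34], [0.16, 2.42], [-1.27, 4.41], [0.06, 2.06], [-2.6, 2.6]. Speed limits (rad/s): [2.22, 2.22, 2.79, 2.79, 3.14, 3.14, 3.14].

INTERFACE

Orientations are given as a unit quaternion [x, y, z, w].
In Python, from workcell import readout, imaging, manip gives the robot as it stands. The module is installed in compiled form; this text tells all that it offers.
- The arm moves only by the shell command python3 -m crank 'ROWS' [OPENING] [FORCE]. ROWS is JSON, a list of rows, each a list of 4 numbers: the shift along the tool's x, y, z as a fraction of full scale, then the turn about the tool's z as a fraction of full scale. In form: [[x, y, z, yaw], ...]. A call has 1 to 5 rows; each row is the pose to reach, as a shift and turn from the pose commanded when the call began, along the tool's axes at that moment; what a row does not reach only later rows make up. Full scale, the value 1, is 400 mm for a shift and 60 degrees for a turn. A row lasts 1/12 s, in which the tool goes at most 41.7 mm and 7.16 degrees, less where a joint would pass 70% of its speed; a pose out of reach is approached as far as the arm can. A call with a number of a shift or a turn outside -1 to 1 is refused whole. A call with a gripper value outside its range is refused whole. OPENING is the gripper command: -1 is shut, 1 is fully open, values between are in proportion, set as the call begins (- or left out, the last holds). The fingers move at their own pace and stop on an object; FORCE is the grip in N (left out, the last holds). Time passes only in rows, so rows that repeat a pose let the fingers close. It gives the time, the measured TCP pose, the force, the opening and the grip force at its end, in the units of the state.
- readout.get_obs(): the state, without advancing time (a new reading comes with each control period).
- imaging.camera(name): name is "scene" or "top" or "wrist"; returns a dict with "color" (480x640x3 uint8, red, green, blue), "fx", "fy", "cx", "cy" (pixels), "rvec" (rotation vector, rad) and "tvec" (3), from world to camera coordinates, as OpenCV has them. Camera axes: x right, y down, z forward; pixel columns grow to the right and rows downward; lengths in m; the calibration is good to about 2 mm. A picture is of the moment at which its call begins. There is no depth.
- manip.hand_in(): hands the job in; it is judged then, once.
The state is a dict: "clock": time; "joint_pos": joint angles; "joint_velocities": joint speeds; "tau": joint torques, N m; "position": TCP position; "ee_rot": TCP orientation; "ft_force": force on the tool from outside, world axes, zero at the start; "torque": the same for the moment, N m; "grip_width": opening from 0.0 (shut) to 1.0 (fully open); "grasp_force": force on a finger pad.
Only numpy, scipy, OpenCV 4.12 (cv2) and the standard library are available. Lean on these libraries where they do the work, as an engineer would, in place of code of your own. Each camera call takes 0.05 s, during which the arm holds its last target. There are 200 camera calls.

TASK

Stand the four microscope objectives upright on the four black pads of the aluminium rail, one per pad and well centred, in order of height: the shortest on the pad next to the red end stop, each next one taller, the tallest at the other end. They are optics: do not knock any over or drop it, and leave the wash bottle where it stands.

Things in the scene. Friction and masses are not known exactly. Their poses are not given: they have to be found in the camera images.
- yellow_mid (a point): the microscope objective with the yellow colour ring, the shortest: a dark steel cylinder 40 mm in diameter standing upright, 44 mm tall in all, straight for the lower 30 mm, then a cone 14 mm high, yellow below and dark steel above, with a small black lens on top. Loose, 90 to 350 g. This point is on its axis, half-way up (22 mm above its foot); z points up along the axis
- green_mid (a point): the microscope objective with the green colour ring, the second shortest: a dark steel cylinder 40 mm in diameter standing upright, 60 mm tall in all, straight for the lower 46 mm, then a cone 14 mm high, green below and dark steel above, with a small black lens on top. Loose, 90 to 350 g. This point is on its axis, half-way up (30 mm above its foot); z points up along the axis
- blue_mid (a point): the microscope objective with the blue colour ring, the second tallest: a dark steel cylinder 40 mm in diameter standing upright, 76 mm tall in all, straight for the lower 62 mm, then a cone 14 mm high, blue below and dark steel above, with a small black lens on top. Loose, 90 to 350 g. This point is on its axis, half-way up (38 mm above its foot); z points up along the axis
- white_mid (a point): the microscope objective with the white colour ring, the tallest: a dark steel cylinder 40 mm in diameter standing upright, 92 mm tall in all, straight for the lower 78 mm, then a cone 14 mm high, white below and dark steel above, with a small black lens on top. Loose, 90 to 350 g. This point is on its axis, half-way up (46 mm above its foot); z points up along the axis
- pad1: round black rubber pad, 62 mm in diameter and 4 mm thick, leftmost of the four along the aluminium parking rail as seen from the robot (left is +y). Fixed. Origin: centre of its underside, on the rail; its flat top is 4 mm above the origin and 22 mm above the bench. x points across the rail, away from the robot; y along the rail, to the left; the pads are 80 mm apart, in the middle of the rail (75 x 390 x 18 mm)
- pad2: round black rubber pad, 62 mm in diameter and 4 mm thick, second from the left of the four along the aluminium parking rail as seen from the robot (left is +y). Fixed. Origin: centre of its underside, on the rail; its flat top is 4 mm above the origin and 22 mm above the bench. x points across the rail, away from the robot; y along the rail, to the left; the pads are 80 mm apart, in the middle of the rail (75 x 390 x 18 mm)
- pad3: round black rubber pad, 62 mm in diameter and 4 mm thick, third from the left of the four along the aluminium parking rail as seen from the robot (left is +y). Fixed. Origin: centre of its underside, on the rail; its flat top is 4 mm above the origin and 22 mm above the bench. x points across the rail, away from the robot; y along the rail, to the left; the pads are 80 mm apart, in the middle of the rail (75 x 390 x 18 mm)
- pad4: round black rubber pad, 62 mm in diameter and 4 mm thick, rightmost of the four along the aluminium parking rail as seen from the robot (left is +y). Fixed. Origin: centre of its underside, on the rail; its flat top is 4 mm above the origin and 22 mm above the bench. x points across the rail, away from the robot; y along the rail, to the left; the pads are 80 mm apart, in the middle of the rail (75 x 390 x 18 mm)
- red_stop: red end stop, a fixed block 50 x 20 x 14 mm on one end of the rail, 55 mm beyond the centre of the last pad; it may be at either end (a grey stop of the same size is at the other). Origin: centre of its underside; axes as the pads'
- wash_bottle_mid (a point): white wash bottle with a blue cap and a bent spout, body 60 mm in diameter and 115 mm tall, 175 mm with the spout, which reaches 60 mm to the side (its +y). Loose bystander, not to be disturbed. This point is on its axis, 57.5 mm above its foot

How it is judged:
At the end, for the whole second after the job is handed in: Counted from the pad next to the red stop, the yellow, green, blue and white objectives stand one on each pad in this order, each within 12 mm of the pad's centre, resting on it (height right to 4 mm), upright within 0.1 rad, released and at rest (((horizontal distance between red_stop and pad1 below 0.08 m and horizontal distance between yellow_mid and pad1 below 0.012 m and z of yellow_mid in the frame of pad1 between 0.022 and 0.03 m and horizontal distance between green_mid and pad2 below 0.012 m and z of green_mid in the frame of pad2 between 0.03 and 0.038 m and horizontal distance between blue_mid and pad3 below 0.012 m and z of blue_mid in the frame of pad3 between 0.038 and 0.046 m and horizontal distance between white_mid and pad4 below 0.012 m and z of white_mid in the frame of pad4 between 0.046 and 0.054 m) or (horizontal distance between red_stop and pad4 below 0.08 m and horizontal distance between yellow_mid and pad4 below 0.012 m and z of yellow_mid in the frame of pad4 between 0.022 and 0.03 m and horizontal distance between green_mid and pad3 below 0.012 m and z of green_mid in the frame of pad3 between 0.03 and 0.038 m and horizontal distance between blue_mid and pad2 below 0.012 m and z of blue_mid in the frame of pad2 between 0.038 and 0.046 m and horizontal distance between white_mid and pad1 below 0.012 m and z of white_mid in the frame of pad1 between 0.046 and 0.054 m)) and angle between each of yellow_mid, green_mid, blue_mid, white_mid's own z axis and vertical below 0.1 rad and linear speed of each of yellow, green, blue, white below 0.02 m/s and angular speed of each of yellow, green, blue, white below 0.2 rad/s); the robot touches nothing.
It fails at once if an objective is tipped by more than about 35 degrees (angle between any of yellow_mid, green_mid, blue_mid, white_mid's own z axis and vertical above 0.6 rad).
It fails at once if an objective is dropped (falls free, faster than 0.6 m/s, which takes about 18 mm) ((linear speed of yellow above 0.6 m/s and contact force between the fingers and yellow below 0.05 N) or (linear speed of green above 0.6 m/s and contact force between the fingers and green below 0.05 N) or (linear speed of blue above 0.6 m/s and contact force between the fingers and blue below 0.05 N) or (linear speed of white above 0.6 m/s and contact force between the fingers and white below 0.05 N)).
It fails at once if the wash bottle is moved by more than 20 mm (distance of wash_bottle_mid from where it was at the start of the episode above 0.02 m).
It also fails if it takes over 93 s, if anything falls off the work surface, if the arm or the gripper's body presses on something with over 40 N, if the wrist force passes 120 N, or if a joint passes its speed limit or range.

## Working session

There is one attempt and no reset: what is moved stays moved. The work goes in short steps, Python scripts to look and compute and a shell command to move; the robot and the scene stay as the last step left them, time stands still between calls to the robot, and variables do not carry over. Pictures are saved under pics/ and viewed, at most 14 in all, crops included, and the job is handed in when it is done.

```bash
mkdir -p pics
python3 - <<'E'
from workcell import readout, imaging
import cv2,numpy as np
o=readout.get_obs()
for k in o: print(k,np.round(o[k],4))
for n in ("top","scene"):
    c=imaging.camera(n); cv2.imwrite(f"pics/{n}0.png",c["color"][:,:,::-1]); np.savez(f"{n}0.npz",**c)
    print(n,c["fx"],c["cx"],c["cy"],c["rvec"],c["tvec"])
E
```

```text
clock 0.0
joint_pos [-1.2706  0.3329 -0.0647  1.461   0.0216  1.3499 -0.0885]
joint_velocities [ 0.0009  0.0006  0.0001  0.0002 -0.0009 -0.0022  0.001 ]
tau [-1.30000e-03 -6.25432e+01  4.83000e-02 -3.91617e+01  1.62000e-02
  9.60000e-03  0.00000e+00]
position [0.1982 0.5924 0.2475]
ee_rot [ 1.607e-01  9.870e-01 -7.000e-04 -1.000e-04]
ft_force [ 0.228   0.0098 -0.0064]
torque [0.0015 0.0289 0.0002]
grasp_force 0.0
grip_width 1.0026
top 602.4215941954691 310.9917640243474 241.71943231326105 [ 2.13753027 -2.18371318  0.130466  ] [0.04303704 0.55294538 1.37280931]
scene 484.4932534818578 321.1036432231288 241.26516712435213 [ 2.4029747   1.00168027 -0.27754696] [-0.43542277 -0.26401514  1.15999571]
```

View pics/top0.png

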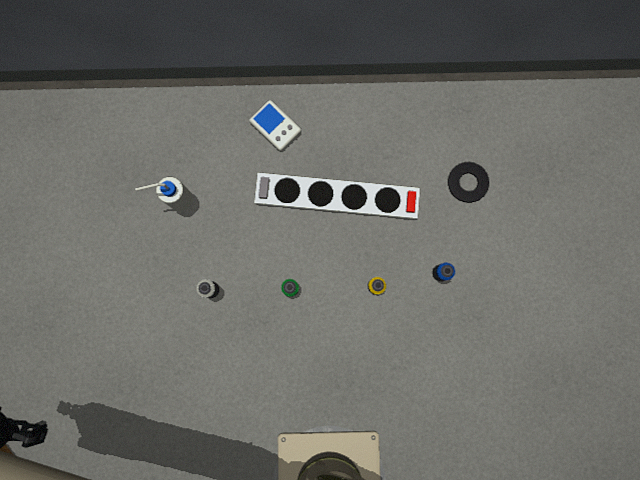

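View pics/scene0.png

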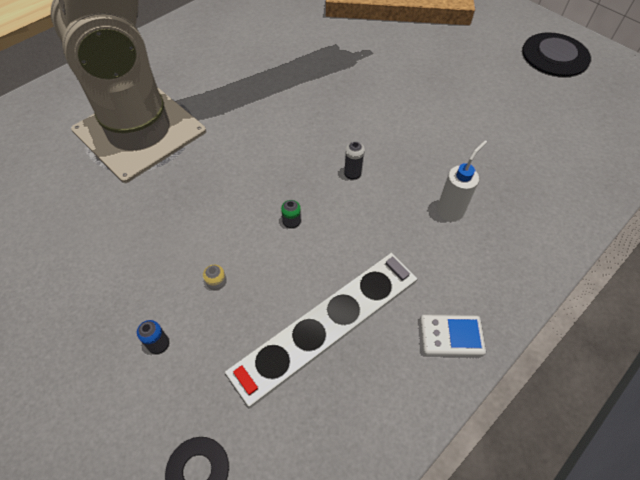

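The top view shows pads at about (287,190), (320,194), (354,197) and (388,200). The red stop is at (411,202), so yellow goes on pad4, green on pad3, blue on pad2 and white on pad1. The objectives are at about: white (206,288), green (290,288), yellow (377,285), blue (446,271). The scene view shows the same order, with the wash bottle well clear.

```bash
cat > h.py <<'E'
import numpy as np, cv2
from scipy.spatial.transform import Rotation as R
H=dict(yellow=.044,green=.060,blue=.076,white=.092)
def ray(c,u,v,z):
    Rm=cv2.Rodrigues(np.array(c["rvec"],float))[0]; C=-Rm.T@np.array(c["tvec"],float)
    d=Rm.T@np.array([(u-c["cx"])/c["fx"],(v-c["cy"])/c["fy"],1.])
    return C+d*(z-C[2])/d[2]
def ring(col,name):
    h,s,v=[x.astype(int) for x in cv2.split(cv2.cvtColor(col,cv2.COLOR_RGB2HSV))]
    m={'yellow':(abs(h-25)<10)&(s>120)&(v>60),'green':(abs(h-65)<20)&(s>120)&(v>40),
       'blue':(abs(h-112)<12)&(s>120)&(v>40),'white':(s<40)&(v>135)}[name]
    return m.astype(np.uint8)
def go(o,target,ydir):   # shift/turn, tool units, to put TCP at target with tool y along world angle ydir (deg)
    r=R.from_quat(o["ee_rot"]); d=r.inv().apply(np.array(target)-o["position"])/.4
    y=r.apply([0,1,0]); a=np.degrees(np.arctan2(y[1],y[0]))
    t=-((ydir-a+90)%180-90)/60   # world turn -> tool turn (z down)
    return np.round(np.r_[d,t],3)
E
python3 - <<'E'
from h import *
from workcell import readout
c=dict(np.load("top0.npz")); col=c["color"]
box=dict(yellow=(377,285),green=(290,288),blue=(446,271),white=(206,288))
for n,(u,v) in box.items():
    m=np.zeros((480,640),np.uint8); m[v-16:v+16,u-16:u+16]=ring(col,n)[v-16:v+16,u-16:u+16]
    p=cv2.findNonZero(m); (a,b),rad=cv2.minEnclosingCircle(p)
    print(n,len(p),round(a,1),round(b,1),round(rad,1),ray(c,a,b,H[n]-.010).round(4))
P=[]
for u,v in [(287,190),(320,194),(354,197),(388,200)]:
    w=col[v-17:v+17,u-17:u+17].max(2)<50
    k,l,s,ct=cv2.connectedComponentsWithStats(w.astype(np.uint8)); i=1+np.argmax(s[1:,4])
    P.append(ray(c,*(ct[i]+[u-17,v-17]),.022)); print(s[i,4],P[-1].round(4))
d=P[0]-P[3]; print("spacing",np.linalg.norm(d)/3,"cross-rail deg",np.degrees(np.arctan2(d[1],d[0]))-90, "bottle",ray(c,170,188,.115))
E
```

```text
yellow 143 376.8 285.3 8.9 [ 0.4489 -0.1187  0.034 ]
green 112 289.6 287.4 8.8 [0.4477 0.0823 0.05  ]
blue 138 445.5 271.1 9.1 [ 0.4763 -0.2718  0.066 ]
white 127 205.2 284.3 14.8 [0.4572 0.2695 0.082 ]
470 [0.6794 0.0862 0.022 ]
471 [0.6701 0.0068 0.022 ]
474 [ 0.6609 -0.0725  0.022 ]
476 [ 0.6516 -0.1517  0.022 ]
spacing 0.07985158990061973 cross-rail deg -6.6510965049508 bottle [0.67068303 0.34178691 0.115     ]
```

Run:
```python
from h import *
from workcell import readout
c=dict(np.load("top0.npz"))
print(ray(c,206,288.5,.082))
print(go(readout.get_obs(),[.449,.268,.25],-6.65))
```

```text
[0.44780173 0.26774663 0.082     ]
[-0.852 -0.57  -0.005  1.303]
```

```bash
python3 -m crank '[[-0.08,-0.05,0,0.11],[-0.16,-0.11,0,0.22],[-0.25,-0.17,0,0.33],[-0.33,-0.22,0,0.44],[-0.42,-0.28,0,0.55]]' 1 60
python3 - <<'E'
from h import *
from workcell import readout
print(go(readout.get_obs(),[.449,.268,.25],-6.65))
E
```

```text
clock: 0.52
position: [0.3217, 0.4329, 0.2481]
ee_rot: [0.437, 0.9, -0.0, -0.0]
ft_force: [0.8, 0.5, -0.6]
grip_width: 1.002
grasp_force: 0.0
[-0.521 -0.005 -0.005  0.748]
```

```bash
python3 -m crank '[[-0.1,0,0,0.11],[-0.2,0,0,0.22],[-0.3,0,0,0.33],[-0.4,0,0,0.44],[-0.49,0,0,0.55]]'
python3 -m crank '[[0,0,0,0.1],[0,0,0,0.18],[0,0,0,0.18],[0,0,0,0.18]]'
python3 - <<'E'
from h import *
from workcell import readout,imaging
o=readout.get_obs()
print(go(o,[.449,.268,.25],-6.65), o["position"],o["clock"])
c=imaging.camera("wrist"); np.savez("w1.npz",**c); cv2.imwrite("pics/w1.png",c["color"][:,:,::-1])
Rm=cv2.Rodrigues(np.array(c["rvec"],float))[0]; print(-Rm.T@np.array(c["tvec"]),Rm[2])
E
```

```text
clock: 0.93
position: [0.4442, 0.2786, 0.2482]
ee_rot: [0.675, 0.738, -0.0, 0.0]
ft_force: [1.3, 0.3, 0.3]
grip_width: 0.998
grasp_force: 0.0
clock: 1.27
position: [0.4428, 0.2812, 0.2481]
ee_rot: [0.738, 0.675, -0.0, -0.0]
ft_force: [0.1, 0.8, 0.4]
grip_width: 1.002
grasp_force: 0.0
[-0.032  0.018 -0.005  0.026] [0.44282066 0.28123015 0.24806174] 1.2667
[0.44901651 0.34999018 0.37518376] [-0.0256292  -0.27503508 -0.96109253]
```

View pics/w1.png

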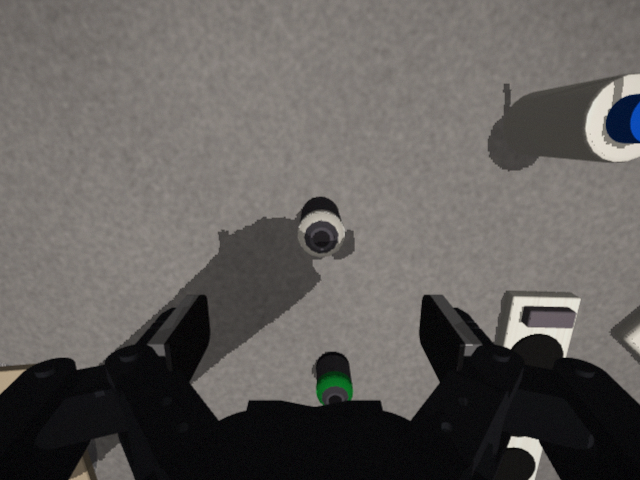

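The wrist view shows white's lens at (321,239), green's at (335,398), the open fingers either side at x≈200 and x≈430, and the bottle well to the right.

Run:
```python
from h import *
from workcell import readout
c=dict(np.load("w1.npz"))
w=ray(c,321,239,.092); print(w, ray(c,335,398,.060))
o=readout.get_obs()
print(go(o,[w[0],w[1],.25],-6.65),go(o,[w[0],w[1],.05],-6.65))
```

```text
[0.44695609 0.26679695 0.092     ] [0.44685114 0.08138968 0.06      ]
[-0.035  0.014 -0.005  0.026] [-0.035  0.014  0.495  0.026]
```

```bash
python3 -m crank '[[-0.035,0.014,0.05,0.026],[-0.035,0.014,0.14,0.026],[-0.035,0.014,0.23,0.026],[-0.035,0.014,0.32,0.026],[-0.035,0.014,0.41,0.026]]'
python3 -m crank '[[0,0,0.05,0],[0,0,0.085,0],[0,0,0.085,0],[0,0,0.085,0]]'
python3 -m crank '[[0,0,0,0],[0,0,0,0],[0,0,0,0],[0,0,0,0],[0,0,0,0]]' -1 60
python3 -m crank '[[0,0,0,0],[0,0,0,0],[0,0,0,0]]'
```

```text
clock: 1.73
position: [0.447, 0.267, 0.0829]
ee_rot: [0.747, 0.665, 0.0, -0.0]
ft_force: [1.1, 0.3, -0.1]
grip_width: 1.003
grasp_force: 0.0
clock: 2.07
position: [0.4469, 0.2668, 0.0501]
ee_rot: [0.747, 0.664, -0.001, -0.0]
ft_force: [1.2, 0.4, 0.4]
grip_width: 1.002
grasp_force: 0.0
clock: 2.48
position: [0.4478, 0.2671, 0.0514]
ee_rot: [0.748, 0.664, 0.001, -0.0]
ft_force: [-1.6, -0.3, 5.7]
grip_width: 0.459
grasp_force: 59.5
clock: 2.73
position: [0.4478, 0.2671, 0.0514]
ee_rot: [0.748, 0.664, 0.001, -0.0]
ft_force: [-2.2, -0.6, 6.8]
grip_width: 0.454
grasp_force: 59.5
```

```bash
python3 -m crank '[[0,0,-0.05,0],[0,0,-0.14,0],[0,0,-0.23,0],[0,0,-0.3,0],[0,0,-0.3,0]]'
python3 - <<'E'
from h import *
from workcell import readout
o=readout.get_obs()
print(go(o,[.6794,.0862,.17],-6.65),o["grip_width"])
E
```

```text
clock: 3.15
position: [0.4498, 0.2681, 0.1764]
ee_rot: [0.748, 0.663, 0.005, -0.0]
ft_force: [2.3, 0.7, -1.8]
grip_width: 0.455
grasp_force: 60.8
[-0.383  0.624  0.017 -0.004] 0.4550558440012958
```

```bash
python3 -m crank '[[-0.03,0.05,0,0],[-0.08,0.13,0,0],[-0.13,0.21,0,0],[-0.18,0.29,0,0],[-0.23,0.37,0,0]]'
python3 -m crank '[[-0.05,0.08,0,0],[-0.1,0.16,0,0],[-0.14,0.23,0,0],[-0.153,0.254,0,0],[-0.153,0.254,0,0]]'
python3 -m crank '[[0,0,0,0],[0,0,0,0],[0,0,0,0]]'
python3 - <<'E'
from h import *
from workcell import readout,imaging
o=readout.get_obs()
print(go(o,[.6794,.0862,.0735],-6.65), o["position"],o["ft_force"])
c=imaging.camera("wrist"); np.savez("w2.npz",**c); cv2.imwrite("pics/w2.png",c["color"][:,:,::-1])
E
```

```text
clock: 3.57
position: [0.5841, 0.1564, 0.1698]
ee_rot: [0.748, 0.664, -0.0, -0.0]
ft_force: [0.6, 1.6, -2.4]
grip_width: 0.454
grasp_force: 61.0
clock: 3.98
position: [0.6783, 0.0808, 0.1689]
ee_rot: [0.75, 0.662, -0.001, 0.001]
ft_force: [0.4, -0.1, -2.5]
grip_width: 0.458
grasp_force: 61.3
clock: 4.23
position: [0.6761, 0.0862, 0.1701]
ee_rot: [0.748, 0.664, 0.0, -0.001]
ft_force: [0.1, -0.5, -2.2]
grip_width: 0.456
grasp_force: 61.3
[ 0.001  0.008  0.241 -0.002] [0.67614654 0.08619191 0.17008321] [ 0.09967027 -0.4648548  -2.24148618]
```

View pics/w2.png

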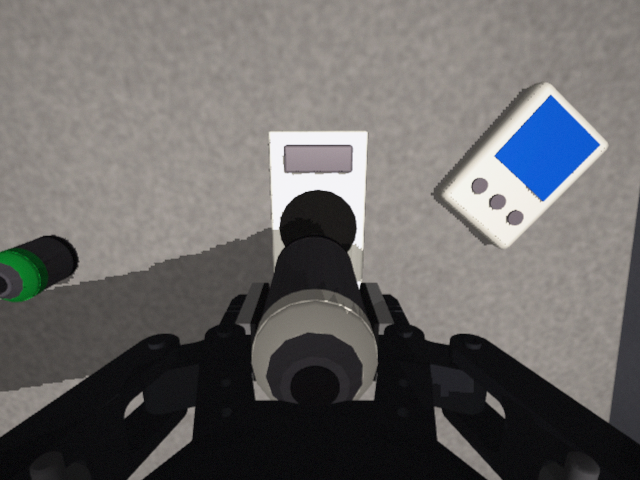

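The wrist view shows white held straight, with pad1 below centred at about (318,228) and the grey stop at (318,158).

Run:
```python
from h import *
c=dict(np.load("w2.npz"))
print(ray(c,318,228,.022), ray(c,318,158.5,.032))
```

```text
[0.67862214 0.08351408 0.022     ] [0.68480397 0.13805386 0.032     ]
```

```bash
python3 -m crank '[[0.002,0.008,0.04,0],[0.002,0.008,0.1,0],[0.002,0.008,0.16,0],[0.002,0.008,0.21,0],[0.002,0.008,0.22,0]]'
python3 -m crank '[[0,0,0.006,0],[0,0,0.012,0],[0,0,0.018,0],[0,0,0.02,0],[0,0,0.02,0]]'
```

```text
clock: 4.7
position: [0.6775, 0.0856, 0.0772]
ee_rot: [0.748, 0.664, -0.003, -0.002]
ft_force: [-1.1, -0.2, -3.6]
grip_width: 0.453
grasp_force: 61.2
clock: 5.12
position: [0.6806, 0.0853, 0.075]
ee_rot: [0.748, 0.664, 0.001, 0.0]
ft_force: [0.4, 0.2, -2.4]
grip_width: 0.454
grasp_force: 61.2
```

```bash
python3 -m crank '[[0,0,0.003,0],[0,0,0.003,0],[0,0,0.003,0]]'; python3 -m crank '[[0,0,0.003,0],[0,0,0.003,0],[0,0,0.003,0]]'
```

```text
clock: 5.37
position: [0.6805, 0.0852, 0.0736]
ee_rot: [0.748, 0.664, 0.0, 0.0]
ft_force: [0.8, 0.7, -0.7]
grip_width: 0.454
grasp_force: 61.4
clock: 5.62
position: [0.6806, 0.0853, 0.0735]
ee_rot: [0.748, 0.664, 0.001, 0.0]
ft_force: [-3.8, -1.0, 9.1]
grip_width: 0.457
grasp_force: 62.3
```

```bash
python3 -m crank '[[0,0,0,0],[0,0,0,0],[0,0,0,0],[0,0,0,0],[0,0,0,0]]' 1
python3 -m crank '[[0,0,-0.05,0],[0,0,-0.14,0],[0,0,-0.23,0],[0,0,-0.3,0],[0,0,-0.3,0]]'
python3 - <<'E'
from h import *
from workcell import readout
o=readout.get_obs()
print(go(o,[.447,.0817,.2],-6.65),o["grip_width"],o["ft_force"])
E
```

```text
clock: 6.03
position: [0.6802, 0.0852, 0.0718]
ee_rot: [0.748, 0.664, -0.0, -0.0]
ft_force: [-0.4, 0.1, -0.3]
grip_width: 1.003
grasp_force: 0.0
clock: 6.45
position: [0.6829, 0.0851, 0.1991]
ee_rot: [0.748, 0.663, 0.004, 0.002]
ft_force: [0.7, -0.2, 0.3]
grip_width: 0.995
grasp_force: 0.0
[-0.079 -0.585 -0.008 -0.004] 0.9954426187891038 [ 0.66134106 -0.16395555  0.25959463]
```

```bash
python3 -m crank '[[-0.01,-0.08,0,0],[-0.025,-0.18,0,0],[-0.04,-0.28,0,0],[-0.052,-0.38,0,0],[-0.065,-0.48,0,0]]'
python3 -m crank '[[-0.012,-0.08,0,0],[-0.012,-0.1,0,0],[-0.012,-0.1,0,0],[-0.012,-0.1,0,0]]'
python3 - <<'E'
from h import *
from workcell import readout,imaging
o=readout.get_obs()
print(go(o,[.447,.0817,.2],-6.65),o["position"],o["clock"])
c=imaging.camera("wrist"); np.savez("w3.npz",**c); cv2.imwrite("pics/w3.png",c["color"][:,:,::-1])
E
```

```text
clock: 6.87
position: [0.4845, 0.0821, 0.1912]
ee_rot: [0.748, 0.664, -0.0, -0.0]
ft_force: [-0.3, 0.1, 0.9]
grip_width: 0.999
grasp_force: 0.0
clock: 7.2
position: [0.4467, 0.0825, 0.1923]
ee_rot: [0.748, 0.664, 0.001, 0.0]
ft_force: [0.1, 0.1, 0.4]
grip_width: 1.001
grasp_force: 0.0
[-0.002  0.001 -0.019 -0.003] [0.44670042 0.08254355 0.1923257 ] 7.2
```

View pics/w3.png

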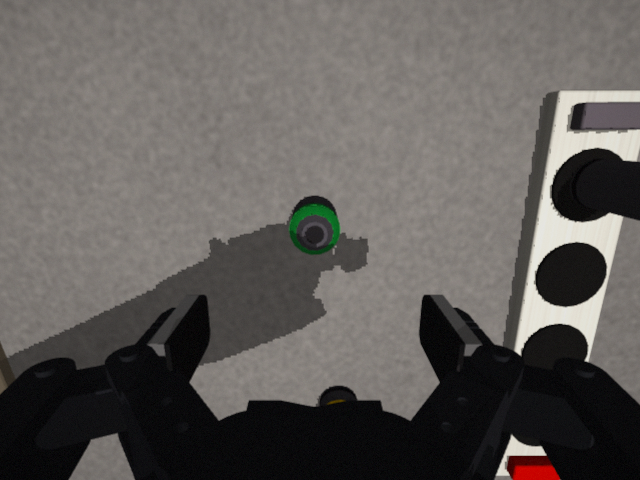

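Green's lens is at (314,234), and white stands on pad1 at (590,185), looking centred.

Run:
```python
from h import *
from workcell import readout
c=dict(np.load("w3.npz")); o=readout.get_obs()
w=ray(c,314,234,.060); print(w,go(o,[w[0],w[1],.030],-6.65))
print([ray(c,u,v,.022).round(4) for u,v in [(571,274)]])
```

```text
[0.44623801 0.07967065 0.06      ] [-0.007 -0.002  0.405 -0.004]
[array([0.6692, 0.005 , 0.022 ])]
```

```bash
python3 -m crank '[[-0.005,0,0.05,0],[-0.005,0,0.14,0],[-0.005,0,0.23,0],[-0.005,0,0.32,0],[-0.005,0,0.4,0]]'
python3 -m crank '[[0,0,0.005,0],[0,0,0.005,0],[0,0,0.005,0]]'
python3 -m crank '[[0,0,0,0],[0,0,0,0],[0,0,0,0],[0,0,0,0],[0,0,0,0]]' -1 60
python3 -m crank '[[0,0,0,0],[0,0,0,0]]'
python3 -m crank '[[0,0,-0.05,0],[0,0,-0.14,0],[0,0,-0.23,0],[0,0,-0.32,0],[0,0,-0.38,0]]'
python3 -m crank '[[0,0,0,0],[0,0,0,0]]'
python3 - <<'E'
from h import *
from workcell import readout
o=readout.get_obs()
print(go(o,[.6604,-.0735,.18],-6.65),o["grip_width"])
E
```

```text
clock: 7.67
position: [0.4468, 0.0797, 0.0297]
ee_rot: [0.748, 0.663, -0.0, 0.001]
ft_force: [-0.4, 0.9, 0.4]
grip_width: 0.998
grasp_force: 0.0
clock: 7.92
position: [0.4474, 0.0802, 0.0311]
ee_rot: [0.748, 0.663, 0.0, 0.0]
ft_force: [0.4, 0.1, 0.8]
grip_width: 1.0
grasp_force: 0.0
clock: 8.33
position: [0.4467, 0.0806, 0.0311]
ee_rot: [0.748, 0.664, 0.001, 0.0]
ft_force: [-2.8, 0.5, 10.4]
grip_width: 0.452
grasp_force: 59.1
clock: 8.5
position: [0.4467, 0.0806, 0.0311]
ee_rot: [0.748, 0.664, 0.001, 0.0]
ft_force: [-1.8, -0.3, 10.8]
grip_width: 0.451
grasp_force: 59.1
clock: 8.92
position: [0.4465, 0.0802, 0.1854]
ee_rot: [0.748, 0.663, 0.002, 0.0]
ft_force: [0.8, 0.7, -2.4]
grip_width: 0.455
grasp_force: 61.0
clock: 9.08
position: [0.4464, 0.0806, 0.1829]
ee_rot: [0.748, 0.664, 0.001, 0.0]
ft_force: [-1.4, -0.1, -2.8]
grip_width: 0.451
grasp_force: 61.1
[-0.319  0.577  0.008 -0.003] 0.45115124478687324
```

```bash
python3 -m crank '[[-0.03,0.05,0,0],[-0.075,0.135,0,0],[-0.12,0.22,0,0],[-0.165,0.3,0,0],[-0.21,0.38,0,0]]'
python3 -m crank '[[-0.045,0.08,0,0],[-0.085,0.155,0,0],[-0.108,0.195,0,0],[-0.108,0.195,0,0],[-0.108,0.195,0,0]]'
python3 -m crank '[[0,0,0,0],[0,0,0,0],[0,0,0,0]]'
python3 - <<'E'
from h import *
from workcell import readout
o=readout.get_obs()
print(go(o,[.6604,-.0735,.0531],-6.65),o["position"])
E
```

```text
clock: 9.5
position: [0.5871, -0.0223, 0.1797]
ee_rot: [0.748, 0.664, -0.001, -0.001]
ft_force: [-0.7, 1.0, -1.3]
grip_width: 0.454
grasp_force: 61.2
clock: 9.92
position: [0.6583, -0.0746, 0.1791]
ee_rot: [0.749, 0.663, -0.002, -0.001]
ft_force: [-0.1, 0.7, -1.9]
grip_width: 0.449
grasp_force: 61.4
clock: 10.17
position: [0.6586, -0.0724, 0.1817]
ee_rot: [0.748, 0.664, 0.0, -0.0]
ft_force: [-0.0, -0.0, -2.1]
grip_width: 0.449
grasp_force: 61.4
[-0.003  0.005  0.322 -0.002] [ 0.65856157 -0.07236798  0.18172494]
```

```bash
python3 -m crank '[[0.002,0.004,0.05,0],[0.002,0.004,0.13,0],[0.002,0.004,0.21,0],[0.002,0.004,0.28,0],[0.002,0.004,0.3,0]]'
python3 -m crank '[[0,0,0.005,0],[0,0,0.01,0],[0,0,0.015,0],[0,0,0.017,0],[0,0,0.017,0]]'
python3 -m crank '[[0,0,0.004,0],[0,0,0.004,0],[0,0,0.004,0]]'
```

```text
clock: 10.58
position: [0.6579, -0.0715, 0.0574]
ee_rot: [0.748, 0.664, -0.002, -0.002]
ft_force: [-0.8, -0.1, -2.7]
grip_width: 0.447
grasp_force: 61.4
clock: 11.0
position: [0.6615, -0.0728, 0.0564]
ee_rot: [0.748, 0.664, 0.001, 0.001]
ft_force: [-1.0, 0.5, -1.4]
grip_width: 0.448
grasp_force: 61.4
clock: 11.25
position: [0.6609, -0.0728, 0.0537]
ee_rot: [0.748, 0.664, 0.0, 0.0]
ft_force: [-0.3, 0.4, -2.4]
grip_width: 0.449
grasp_force: 61.4
```

```bash
python3 -m crank '[[0,0,0.003,0],[0,0,0.003,0],[0,0,0.003,0]]'; python3 -m crank '[[0,0,0.002,0],[0,0,0.002,0]]'
```

```text
clock: 11.5
position: [0.661, -0.0729, 0.0533]
ee_rot: [0.748, 0.664, 0.0, 0.0]
ft_force: [-3.4, 0.1, 6.3]
grip_width: 0.452
grasp_force: 62.5
clock: 11.67
position: [0.661, -0.0729, 0.0532]
ee_rot: [0.748, 0.664, 0.0, -0.0]
ft_force: [-7.8, 1.5, 12.6]
grip_width: 0.454
grasp_force: 63.1
```

```bash
python3 -m crank '[[0,0,-0.002,0],[0,0,-0.002,0],[0,0,-0.002,0],[0,0,-0.002,0],[0,0,-0.002,0]]' 1
python3 -m crank '[[0,0,-0.05,0],[0,0,-0.14,0],[0,0,-0.23,0],[0,0,-0.32,0],[0,0,-0.35,0]]'
python3 - <<'E'
from h import *
from workcell import readout
o=readout.get_obs()
print(go(o,[.4485,-.1195,.19],-6.65),o["position"],o["grip_width"],o["ft_force"])
E
```

```text
clock: 12.08
position: [0.6608, -0.0729, 0.0522]
ee_rot: [0.748, 0.664, -0.0, -0.0]
ft_force: [0.5, -0.3, 1.3]
grip_width: 0.997
grasp_force: 0.0
clock: 12.5
position: [0.6627, -0.0735, 0.1982]
ee_rot: [0.748, 0.663, 0.003, 0.002]
ft_force: [1.5, 0.7, 0.7]
grip_width: 1.003
grasp_force: 0.0
[-0.178 -0.518  0.017 -0.004] [ 0.66267569 -0.0735077   0.19817674] 1.002693846492173 [1.49829645 0.65668598 0.71674265]
```

```bash
python3 -m crank '[[-0.03,-0.08,0,0],[-0.06,-0.17,0,0],[-0.095,-0.27,0,0],[-0.13,-0.37,0,0],[-0.16,-0.46,0,0]]'
python3 -m crank '[[-0.018,-0.053,0,0],[-0.018,-0.053,0,0],[-0.018,-0.053,0,0],[-0.018,-0.053,0,0]]'
python3 - <<'E'
from h import *
from workcell import readout,imaging
o=readout.get_obs()
print(go(o,[.4485,-.1195,.02],-6.65),o["position"],o["clock"])
c=imaging.camera("wrist"); np.savez("w4.npz",**c); cv2.imwrite("pics/w4.png",c["color"][:,:,::-1])
E
```

```text
clock: 12.92
position: [0.4683, -0.1149, 0.1915]
ee_rot: [0.748, 0.664, -0.0, -0.0]
ft_force: [-0.0, -0.2, 1.3]
grip_width: 0.999
grasp_force: 0.0
clock: 13.25
position: [0.4492, -0.1187, 0.1925]
ee_rot: [0.748, 0.664, 0.001, 0.0]
ft_force: [0.5, 0.9, 0.1]
grip_width: 1.002
grasp_force: 0.0
[-0.002 -0.002  0.431 -0.003] [ 0.44924486 -0.11869717  0.19254389] 13.25
```

View pics/w4.png

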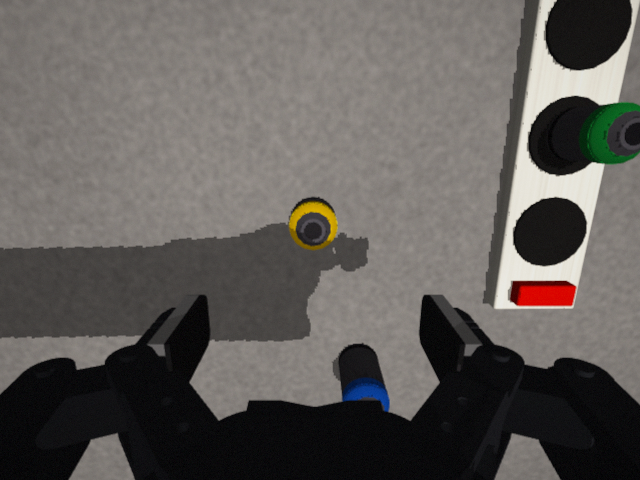

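Yellow's lens is at (313,229), pad4's centre is at (549,231) beside the red stop, and green stands upright on pad3.

Run:
```python
from h import *
from workcell import readout
c=dict(np.load("w4.npz")); o=readout.get_obs()
w=ray(c,313,229,.044); print(w,go(o,[w[0],w[1],.022],-6.65), ray(c,549.5,231.5,.022))
```

```text
[ 0.44789541 -0.12192504  0.044     ] [-0.008 -0.003  0.426 -0.003] [ 0.65019294 -0.15413475  0.022     ]
```

```bash
python3 -m crank '[[-0.005,-0.002,0.05,0],[-0.005,-0.002,0.14,0],[-0.005,-0.002,0.23,0],[-0.005,-0.002,0.32,0],[-0.005,-0.002,0.4,0]]'
python3 -m crank '[[0,0,0.012,0],[0,0,0.025,0],[0,0,0.025,0],[0,0,0.025,0]]'
python3 -m crank '[[0,0,0,0],[0,0,0,0],[0,0,0,0],[0,0,0,0],[0,0,0,0]]' -1 60
python3 -m crank '[[0,0,0,0],[0,0,0,0]]'
python3 -m crank '[[0,0,-0.05,0],[0,0,-0.14,0],[0,0,-0.23,0],[0,0,-0.32,0],[0,0,-0.38,0]]'
python3 -m crank '[[0,0,0,0],[0,0,0,0]]'
python3 - <<'E'
from h import *
from workcell import readout
o=readout.get_obs()
print(go(o,[.651,-.153,.17],-6.65),o["grip_width"])
E
```

```text
clock: 13.72
position: [0.4478, -0.1209, 0.03]
ee_rot: [0.748, 0.664, -0.001, 0.0]
ft_force: [1.0, 1.0, 0.1]
grip_width: 1.002
grasp_force: 0.0
clock: 14.05
position: [0.4488, -0.1211, 0.0237]
ee_rot: [0.748, 0.664, 0.001, 0.001]
ft_force: [-0.2, -0.2, 1.1]
grip_width: 1.004
grasp_force: 0.0
clock: 14.47
position: [0.4481, -0.1208, 0.0232]
ee_rot: [0.748, 0.664, 0.001, 0.0]
ft_force: [-2.5, 1.3, 11.4]
grip_width: 0.447
grasp_force: 59.0
clock: 14.63
position: [0.4481, -0.1208, 0.0232]
ee_rot: [0.748, 0.664, 0.001, 0.0]
ft_force: [-3.1, 0.7, 11.9]
grip_width: 0.448
grasp_force: 59.0
clock: 15.05
position: [0.448, -0.1214, 0.1776]
ee_rot: [0.748, 0.663, 0.001, 0.001]
ft_force: [1.8, 0.8, -1.3]
grip_width: 0.448
grasp_force: 60.8
clock: 15.22
position: [0.4482, -0.1208, 0.1754]
ee_rot: [0.748, 0.664, 0.001, 0.001]
ft_force: [0.1, -0.5, -2.1]
grip_width: 0.445
grasp_force: 61.0
[-0.02   0.513  0.015 -0.003] 0.44516875878198964
```

```bash
python3 -m crank '[[-0.002,0.05,0,0],[-0.005,0.14,0,0],[-0.009,0.23,0,0],[-0.013,0.32,0,0],[-0.016,0.41,0,0]]'
python3 -m crank '[[-0.001,0.07,0,0],[-0.002,0.102,0,0],[-0.002,0.102,0,0],[-0.002,0.102,0,0],[-0.002,0.102,0,0]]'
python3 -m crank '[[0,0,0,0],[0,0,0,0]]'
python3 - <<'E'
from h import *
from workcell import readout
o=readout.get_obs()
print(go(o,[.651,-.153,.0452],-6.65),o["position"])
E
```

```text
clock: 15.63
position: [0.6104, -0.1467, 0.1718]
ee_rot: [0.748, 0.664, -0.001, -0.001]
ft_force: [-0.5, -0.1, 0.1]
grip_width: 0.447
grasp_force: 61.0
clock: 16.05
position: [0.6488, -0.1528, 0.1729]
ee_rot: [0.748, 0.663, -0.001, -0.001]
ft_force: [0.4, 0.1, -1.3]
grip_width: 0.448
grasp_force: 61.1
clock: 16.22
position: [0.6493, -0.1524, 0.1743]
ee_rot: [0.748, 0.663, 0.0, -0.0]
ft_force: [-0.1, -0.5, -1.1]
grip_width: 0.446
grasp_force: 61.1
[-0.001  0.004  0.323 -0.004] [ 0.64931896 -0.15240038  0.17434132]
```

```bash
python3 -m crank '[[0.002,0.004,0.05,0],[0.002,0.004,0.13,0],[0.002,0.004,0.21,0],[0.002,0.004,0.28,0],[0.002,0.004,0.3,0]]'
python3 -m crank '[[0,0,0.005,0],[0,0,0.01,0],[0,0,0.015,0],[0,0,0.018,0],[0,0,0.018,0]]'
python3 -m crank '[[0,0,0.003,0],[0,0,0.003,0],[0,0,0.003,0]]'
```

```text
clock: 16.63
position: [0.6489, -0.1508, 0.05]
ee_rot: [0.748, 0.664, -0.002, -0.002]
ft_force: [-1.2, 0.7, -1.8]
grip_width: 0.448
grasp_force: 61.1
clock: 17.05
position: [0.6524, -0.152, 0.0483]
ee_rot: [0.748, 0.664, 0.001, 0.001]
ft_force: [0.5, 0.9, -0.4]
grip_width: 0.451
grasp_force: 61.1
clock: 17.3
position: [0.6518, -0.1519, 0.0461]
ee_rot: [0.748, 0.664, 0.0, 0.0]
ft_force: [0.3, 0.5, -0.9]
grip_width: 0.449
grasp_force: 61.1
```

```bash
python3 -m crank '[[0,0,0.003,0],[0,0,0.003,0],[0,0,0.003,0]]'; python3 -m crank '[[0,0,0.002,0],[0,0,0.002,0]]'
```

```text
clock: 17.55
position: [0.6519, -0.152, 0.0454]
ee_rot: [0.748, 0.664, 0.0, 0.0]
ft_force: [-1.8, 1.6, 4.1]
grip_width: 0.451
grasp_force: 61.9
clock: 17.72
position: [0.6519, -0.152, 0.0454]
ee_rot: [0.748, 0.664, 0.0, -0.0]
ft_force: [-4.6, 1.4, 13.4]
grip_width: 0.446
grasp_force: 62.8
```

Contact. I'll release and go on to blue.

```bash
python3 -m crank '[[0,0,-0.002,0],[0,0,-0.002,0],[0,0,-0.002,0],[0,0,-0.002,0],[0,0,-0.002,0]]' 1
python3 -m crank '[[0,0,-0.05,0],[0,0,-0.14,0],[0,0,-0.23,0],[0,0,-0.32,0],[0,0,-0.38,0]]'
python3 - <<'E'
from h import *
from workcell import readout
o=readout.get_obs()
print(go(o,[.4758,-.273,.2],-6.65),o["position"],o["grip_width"],o["ft_force"])
E
```

```text
clock: 18.13
position: [0.6516, -0.1519, 0.0445]
ee_rot: [0.748, 0.664, -0.0, -0.0]
ft_force: [0.3, 0.4, 0.2]
grip_width: 1.008
grasp_force: 0.0
clock: 18.55
position: [0.6523, -0.1524, 0.2004]
ee_rot: [0.748, 0.663, 0.001, 0.001]
ft_force: [0.4, -0.9, 0.9]
grip_width: 1.0
grasp_force: 0.0
[-0.352 -0.402 -0.    -0.004] [ 0.65234861 -0.15244075  0.20043489] 0.9998826107273734 [ 0.42662685 -0.85376601  0.88279647]
```

```bash
python3 -m crank '[[-0.05,-0.06,0,0],[-0.11,-0.13,0,0],[-0.18,-0.21,0,0],[-0.25,-0.28,0,0],[-0.31,-0.35,0,0]]'
python3 -m crank '[[-0.042,-0.05,0,0],[-0.042,-0.05,0,0],[-0.042,-0.05,0,0],[-0.042,-0.05,0,0]]'
python3 - <<'E'
from h import *
from workcell import readout,imaging
o=readout.get_obs()
print(go(o,[.4758,-.273,.04],-6.65),o["position"],o["clock"])
c=imaging.camera("wrist"); np.savez("w5.npz",**c); cv2.imwrite("pics/w5.png",c["color"][:,:,::-1])
E
```

```text
clock: 18.97
position: [0.4958, -0.2599, 0.1966]
ee_rot: [0.748, 0.663, 0.0, 0.0]
ft_force: [0.9, -0.4, 1.3]
grip_width: 0.997
grasp_force: 0.0
clock: 19.3
position: [0.4767, -0.272, 0.1968]
ee_rot: [0.748, 0.664, 0.0, 0.0]
ft_force: [-0.6, 0.5, -0.2]
grip_width: 1.001
grasp_force: 0.0
[-0.003 -0.002  0.392 -0.003] [ 0.47667505 -0.27199427  0.19675995] 19.3
```

View pics/w5.png

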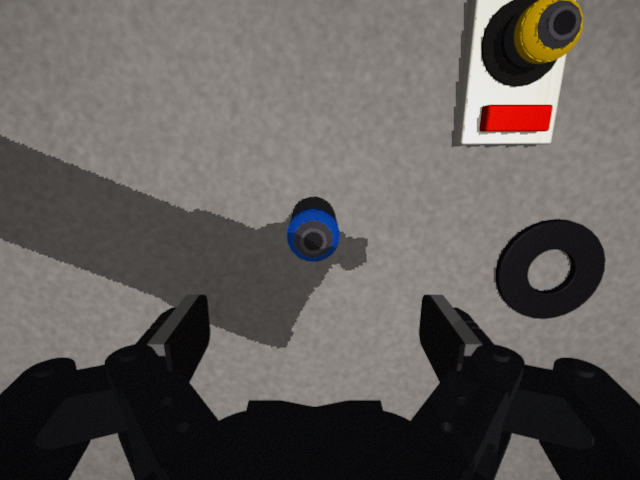

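Blue's lens is at (313,240), and yellow stands upright on pad4.

Run:
```python
from h import *
from workcell import readout
c=dict(np.load("w5.npz")); o=readout.get_obs()
w=ray(c,313,240,.076); print(w,go(o,[w[0],w[1],.04],-6.65))
```

```text
[ 0.47524423 -0.27621864  0.076     ] [-0.012 -0.003  0.392 -0.002]
```

```bash
python3 -m crank '[[-0.008,-0.002,0.05,0],[-0.008,-0.002,0.14,0],[-0.008,-0.002,0.23,0],[-0.008,-0.002,0.31,0],[-0.008,-0.002,0.37,0]]'
python3 -m crank '[[0,0,0.02,0],[0,0,0.02,0],[0,0,0.02,0],[0,0,0.02,0]]'
python3 -m crank '[[0,0,0,0],[0,0,0,0],[0,0,0,0],[0,0,0,0],[0,0,0,0]]' -1 60
python3 -m crank '[[0,0,0,0],[0,0,0,0]]'
python3 -m crank '[[0,0,-0.05,0],[0,0,-0.14,0],[0,0,-0.23,0],[0,0,-0.32,0],[0,0,-0.4,0]]'
python3 -m crank '[[0,0,-0.05,0],[0,0,-0.05,0],[0,0,-0.05,0]]'
python3 - <<'E'
from h import *
from workcell import readout
o=readout.get_obs()
print(go(o,[.6697,.0058,.22],-6.65),o["grip_width"])
E
```

```text
clock: 19.77
position: [0.4748, -0.2741, 0.0456]
ee_rot: [0.747, 0.664, -0.001, -0.001]
ft_force: [-0.5, 0.4, -0.1]
grip_width: 0.998
grasp_force: 0.0
clock: 20.1
position: [0.4761, -0.2761, 0.0423]
ee_rot: [0.748, 0.664, 0.001, 0.001]
ft_force: [0.7, 0.5, 0.4]
grip_width: 0.999
grasp_force: 0.0
clock: 20.52
position: [0.4753, -0.2758, 0.0414]
ee_rot: [0.748, 0.664, 0.0, 0.0]
ft_force: [-1.6, 1.4, 6.7]
grip_width: 0.456
grasp_force: 59.6
clock: 20.68
position: [0.4753, -0.2758, 0.0414]
ee_rot: [0.748, 0.664, 0.0, 0.0]
ft_force: [-1.4, 0.4, 6.1]
grip_width: 0.452
grasp_force: 59.6
clock: 21.1
position: [0.4745, -0.2759, 0.2029]
ee_rot: [0.748, 0.663, 0.0, 0.0]
ft_force: [1.7, -0.1, -1.4]
grip_width: 0.454
grasp_force: 60.7
clock: 21.35
position: [0.4751, -0.2757, 0.2212]
ee_rot: [0.748, 0.664, 0.001, 0.001]
ft_force: [-0.2, 0.6, -2.2]
grip_width: 0.457
grasp_force: 60.9
[ 0.757  0.399  0.004 -0.003] 0.4570131252922179
```

```bash
python3 -m crank '[[0.04,0.02,0,0],[0.11,0.06,0,0],[0.19,0.1,0,0],[0.27,0.145,0,0],[0.35,0.185,0,0]]'
python3 -m crank '[[0.08,0.04,0,0],[0.16,0.085,0,0],[0.25,0.13,0,0],[0.33,0.175,0,0],[0.38,0.2,0,0]]'
python3 -m crank '[[0.027,0.016,0,0],[0.027,0.016,0,0],[0.027,0.016,0,0],[0.027,0.016,0,0],[0.027,0.016,0,0]]'
python3 - <<'E'
from h import *
from workcell import readout
o=readout.get_obs()
print(go(o,[.6697,.0058,.0634],-6.65),o["position"])
E
```

```text
clock: 21.77
position: [0.565, -0.1438, 0.2187]
ee_rot: [0.748, 0.663, -0.001, -0.001]
ft_force: [0.1, -0.4, -2.0]
grip_width: 0.456
grasp_force: 60.9
clock: 22.18
position: [0.6633, 0.0009, 0.2176]
ee_rot: [0.747, 0.665, -0.001, -0.002]
ft_force: [-0.2, 0.2, -1.2]
grip_width: 0.452
grasp_force: 60.9
clock: 22.6
position: [0.6696, 0.0035, 0.2207]
ee_rot: [0.749, 0.662, -0.0, 0.0]
ft_force: [0.8, -0.1, -1.7]
grip_width: 0.459
grasp_force: 60.9
[ 0.006 -0.     0.393 -0.006] [0.6695556  0.00349144 0.2206942 ]
```

```bash
python3 -m crank '[[0.004,0,0.05,0],[0.004,0,0.14,0],[0.004,0,0.23,0],[0.004,0,0.31,0],[0.004,0,0.36,0]]'
python3 -m crank '[[0,0,0.01,0],[0,0,0.015,0],[0,0,0.02,0],[0,0,0.022,0],[0,0,0.022,0]]'
python3 -m crank '[[0,0,0.003,0],[0,0,0.003,0],[0,0,0.003,0]]'
```

```text
clock: 23.02
position: [0.6683, 0.0062, 0.0734]
ee_rot: [0.749, 0.663, -0.001, -0.001]
ft_force: [0.1, 0.7, -2.1]
grip_width: 0.452
grasp_force: 60.8
clock: 23.43
position: [0.6713, 0.0072, 0.0695]
ee_rot: [0.748, 0.664, 0.001, 0.001]
ft_force: [0.0, -0.1, -1.4]
grip_width: 0.453
grasp_force: 60.8
clock: 23.68
position: [0.6706, 0.0075, 0.0671]
ee_rot: [0.748, 0.664, 0.0, 0.0]
ft_force: [0.4, 0.1, -2.1]
grip_width: 0.455
grasp_force: 60.8
```

```bash
python3 -m crank '[[0.002,-0.001,0.003,0],[0.002,-0.001,0.006,0],[0.002,-0.001,0.007,0],[0.002,-0.001,0.007,0]]'; python3 -m crank '[[0,0,0.002,0],[0,0,0.002,0],[0,0,0.002,0]]'; python3 -m crank '[[0,0,0.002,0],[0,0,0.002,0]]'
```

```text
clock: 24.02
position: [0.67, 0.0083, 0.0637]
ee_rot: [0.748, 0.664, -0.0, -0.0]
ft_force: [-0.1, 1.2, -1.0]
grip_width: 0.455
grasp_force: 60.8
clock: 24.27
position: [0.6702, 0.0083, 0.0635]
ee_rot: [0.748, 0.664, 0.0, -0.0]
ft_force: [-2.5, 0.6, 4.8]
grip_width: 0.455
grasp_force: 61.7
clock: 24.43
position: [0.6702, 0.0082, 0.0635]
ee_rot: [0.748, 0.664, 0.0, -0.0]
ft_force: [-6.8, 0.3, 12.3]
grip_width: 0.454
grasp_force: 62.5
```

```bash
python3 -m crank '[[0,0,-0.002,0],[0,0,-0.002,0],[0,0,-0.002,0],[0,0,-0.002,0],[0,0,-0.002,0]]' 1
python3 -m crank '[[0,0,-0.05,0],[0,0,-0.14,0],[0,0,-0.23,0],[0,0,-0.32,0],[0,0,-0.38,0]]'
python3 -m crank '[[0,-0.08,-0.02,0],[0,-0.18,-0.02,0],[0,-0.28,-0.02,0],[0,-0.38,-0.02,0],[0,-0.46,-0.02,0]]'
python3 -m crank '[[0,0,0,0],[0,0,0,0],[0,0,0,0]]'
python3 - <<'E'
from h import *
from workcell import imaging
for n in ("top","scene"):
    c=imaging.camera(n); np.savez(n+"9.npz",**c)
    cv2.imwrite(f"pics/{n}9.png",c["color"][:,:,::-1])
t=cv2.resize(cv2.imread("pics/top9.png")[150:240,230:440],None,fx=3.5,fy=3.5,interpolation=2)
s=cv2.resize(cv2.imread("pics/scene9.png")[180:420,200:440],None,fx=1.15,fy=1.15)
o=np.zeros((600,740,3),np.uint8); o[:t.shape[0],:t.shape[1]]=t; o[320:320+s.shape[0],:s.shape[1]]=s; cv2.imwrite("pics/fin.png",o)
E
```

```text
clock: 24.85
position: [0.6701, 0.0082, 0.0629]
ee_rot: [0.748, 0.664, -0.0, -0.0]
ft_force: [0.2, -0.0, -0.2]
grip_width: 1.004
grasp_force: 0.0
clock: 25.27
position: [0.6709, 0.0079, 0.2189]
ee_rot: [0.748, 0.663, 0.001, 0.001]
ft_force: [1.1, -0.5, 0.7]
grip_width: 1.002
grasp_force: 0.0
clock: 25.68
position: [0.485, 0.0303, 0.2225]
ee_rot: [0.748, 0.664, -0.0, -0.0]
ft_force: [-0.7, -0.2, 1.0]
grip_width: 1.002
grasp_force: 0.0
clock: 25.93
position: [0.4881, 0.0303, 0.2236]
ee_rot: [0.748, 0.664, 0.001, 0.0]
ft_force: [0.7, 0.2, -0.8]
grip_width: 0.992
grasp_force: 0.0
```

View pics/fin.png

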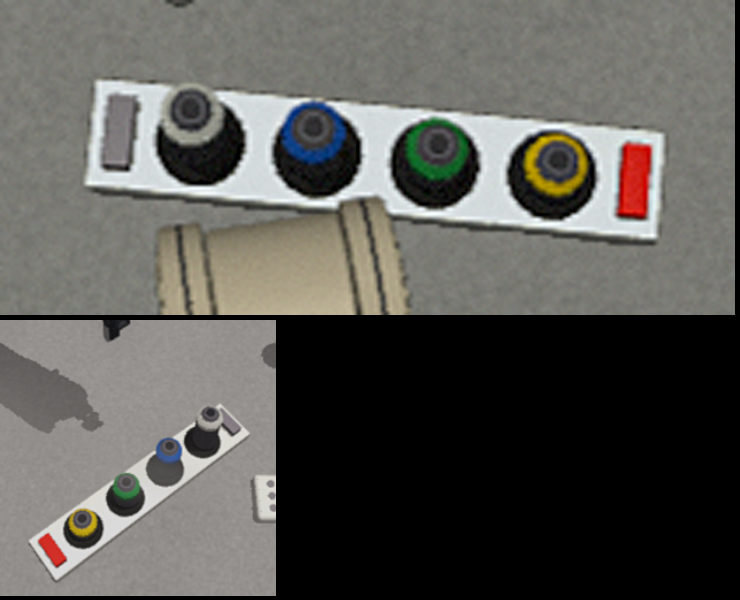

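All four stand in order. In the enlarged top crop the lenses are at (191,107), (314,127), (438,145) and (557,162). I'll check them against the pad centres.

Run:
```python
from h import *
c=dict(np.load("top9.npz"))
P=dict(white=(.6794,.0862),blue=(.6701,.0068),green=(.6609,-.0725),yellow=(.6516,-.1517))
for (n,p),(u,v) in zip(P.items(),[(191,107),(314,127),(438,145),(557,162)]):
    w=ray(c,u/3.5+229.6,v/3.5+149.6,.022+H[n]); print(n,((w[:2]-p)*1000).round(1),"mm")
```

```text
white [3.8 2. ] mm
blue [1.9 3.2] mm
green [0.9 1.9] mm
yellow [0.5 2. ] mm
```

All are within about 4 mm, so I'm handing in.

```bash
python3 -c "
from workcell import manip
print(manip.hand_in())"
```

```text
the job is handed in; nothing more can be done
None
```

I handed the job in at about 26 s on the robot's clock: yellow, green, blue and white stand upright on pads 4 to 1, counted from the red stop, each within about 5 mm of its pad's centre in the last top image; nothing tipped or dropped, the arm never went near the wash bottle, and no verdict came back.

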